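# Set the gauge arm for a headshell

## Robot

A 7-joint arm with a two-finger parallel gripper is mounted at the origin on the work surface. World frame = base frame: x ahead of the robot, y to its left, z up, the work surface at z = 0. Lengths are in m, angles in degrees, forces in N, time in s.
With the tool pointing down it reaches from about 0.4 to 0.9 m from the base axis. Payload 5.5 kg.
Tool frame: the origin (TCP) lies on the front face of the gripper's body, between the roots of the fingers; the fingertips stand 66 mm ahead of it and the grasp point (between the pads) lies 47 mm ahead of it; z points along the fingers, y is the line along which they close (so a half turn about z gives the same grasp; the last joint's range is limited). The gripper opens to 92 mm and grips with 3 to 60 N. Pads are 19 mm wide; open, the fingers measure 130 mm over their backs; the gripper's body (75 mm by 190 mm) begins 47 mm behind the grasp point.
Start: joints at [-48.232, 28.699, -24.465, 88.831, 12.651, 65.22, -12.049], TCP at [0.292, 0.581, 0.292] pointing down, gripper open.
Joint ranges: [-164.97, 164.97], [-17.58, 116.51], [-87.97, 89.64], [11.32, 138.91], [-80.73, 260.73], [10.89, 115.49], [-147.41, 147.41]. Speed limits (degrees/s): [147.25, 147.25, 180, 180, 180, 180, 180].

## Interface

Orientations are given as a 3x3 rotation matrix whose columns are the frame's x, y, z axes.
In Python, from plant import bot gives the robot as it stands.
- The arm moves only by the tool move_arm, never from a script. Its argument "motion" is a list that holds one entry, the list of rows, each a list of 7 numbers: the shift along the tool's x, y, z in units of 30 mm (1.0 is 30 mm), then the turn, a rotation vector about the tool's x, y, z in units of 10 degrees (1.0 is 10 degrees), then the finger opening in mm, from 0 to 91.8. In form: [[[tx, ty, tz, rx, ry, rz, hand], ...]]. A call has 1 to 8 rows; each row shifts and turns the commanded pose from where the row before left it, along the tool's axes as they then stand; what a row does not reach is not made up. A row lasts 1/8 s, in which the tool goes at most 62.5 mm and 10.7 degrees, less where a joint would pass 70% of its speed; a pose out of reach is approached as far as the arm can. A call is refused whole if a number of a shift passes 1 or a number of a turn 1, either way. A call with a gripper value outside its range is refused whole. The fingers move at their own pace and stop on an object; "force" is the grip in N (left out, the last holds). Time passes only in rows, so rows that do not move let the fingers close. It gives the time, the measured TCP pose, the force, the opening and the grip force at its end, in the units of the state.
- bot.get_obs(): the state, without advancing time (a new reading comes with each control period).
- bot.capture(name): name is "side" or "top" or "wrist"; returns the picture (400x640x3 uint8, red, green, blue); there is no depth.
- bot.camera_model(name): a dict with "fx", "fy", "cx", "cy" (pixels), "R" (3x3) and "t" (3): a world point X has camera coordinates R X + t. Camera axes: x right, y down, z forward; pixel columns grow to the right and rows downward; lengths in m; the calibration is good to about 2 mm. A picture is of the moment at which its call begins: read the wrist's pose just before it. camera_model takes no time and is no camera call; for the wrist camera it gives the pose at the moment of the call.
- bot.job_done(): hands the job in; it is judged then, once.
The state is a dict: "clock": time; "qpos": joint angles; "dq": joint speeds; "effort": joint torques, N m; "eef_pos": TCP position; "ee_rot": TCP orientation; "wrist_force": force on the tool from outside, world axes, zero at the start; "wrist_torque": the same for the moment, N m; "finger_gap": finger opening in m; "grasp_force": force on a finger pad.
Only numpy, scipy, OpenCV 4.12 (cv2) and the standard library are available. Lean on these libraries where they do the work, as an engineer would, in place of code of your own. Each camera call takes 0.05 s, during which the arm holds its last target. There are 200 camera calls.

## Task

Get the cartridge alignment gauge ready for a reading: lay the black headshell flat, right way up, in the middle of the gauge's cradle, lengthwise (either way round), and let go of it. Then push the lock button all the way down, draw the gauge's telescoping arm out by its grip head until its needle is level with the little steel marker on the scale, and finish still holding the arm steady there, because it springs back if let go. Do not shift the marker, and leave the other things on the shelf where they are.

Things in the scene. Friction and masses are not known exactly. Their poses are not given: they have to be found in the camera images.
- gauge: Red plastic alignment gauge, fixed. Base plate 305 x 86 x 10 mm. Origin on the shelf surface; x is its long axis, the way the arm draws out; y towards the scale side; z up. Along x: cradle -139 to -61 mm; sleeve (40 mm wide, top at 40 mm height) -55 to 35 mm; then the plate with the white scale, under the arm, to 165 mm.
- cradle (a point): Centre of the cradle's flat top (dark rubber pad), 20 mm above the shelf, 100 mm behind the gauge origin; axes as the gauge. The top is 78 mm (x) by 40 mm (y), open along both long sides; a lip 5 mm high closes each short end, 72 mm between lips.
- headshell: Loose black headshell, 18 to 35 g: block 46 x 20 x 12 mm (x -20 to 26 mm) with two pale slots on top, a round aluminium collar (8 mm) at the -x end to x = -30 mm, and a thin curled finger lift standing out to y = 22 mm at x = 22 to 25 mm. Origin on its underside; x along its length, z up. Grip it across its 20 mm width at the origin.
- lock_button (a joint): Travel of the lock button, m: 0 up (locked), 0.005 fully down (free). It moves straight down, takes about 4 N and stays down once pushed. While it is up the arm cannot be drawn out; the arm is free from about 0.004.
- lock_top (a point): Centre of the top of the lock button, a black round button 18 mm across that stands 8 mm above the sleeve's top (3 mm when fully down); 4 mm behind the gauge origin on the gauge's centre line.
- boom: Telescoping aluminium arm; slides along the gauge's x up to 85 mm, pulled back by a spring (2 N in, under 4 N out). Starts fully in. Origin in the middle of its grip head, a block 22 (x) x 14 (y) x 34 mm high, from 18 to 52 mm above the shelf; grip it across y from above. At the start it is 70 mm ahead of the gauge origin, on its centre line.
- needle_tip (a point): Tip of the arm's dark needle, which points sideways (gauge +y) over the scale 20.5 mm ahead of the grip head's middle, about 20 mm above the shelf, 3 mm thick. It moves with the arm.
- marker_mid (a point): Middle of the top of the steel marker, a block 8 (x) x 12 (y) x 9 mm on the scale's rail, 40 mm beside the arm's centre line, top 20 mm above the shelf; axes as the gauge. Set at random 25 to 62 mm further out than the needle starts; stiff (6 N), not to be shifted. Level: the needle tip has the same gauge x as this point.
- brush: Loose record brush, dark wood block 80 x 26 x 22 mm, origin in the middle of its underside; leave alone.
- dish: Loose white ceramic dish, 90 mm across, 28 mm high, origin at the centre of its underside; leave alone.
- puck: Loose steel record weight, 72 mm across, 42 mm high, origin at the centre of its underside; leave alone.
- screwdriver: Loose small screwdriver 130 mm long lying along its x axis; leave alone.
- level: Loose small spirit level, aluminium bar 70 x 16 x 16 mm, origin in the middle of its underside; leave alone.
Not all that is in view belongs to the job. What is shaped like the headshell but purple or turquoise is not meant.

How it is judged:
By the outcome, as a careful person would: the job done as asked, in the order asked, and still so for the second after the job is handed in, while the arm keeps its last pose, push and grip.
It also fails if it takes over 53 s, if anything falls off the work surface, if the arm or the gripper's body presses on something with over 40 N, if the wrist force passes 120 N, or if a joint passes its speed limit or range.

## Working session

There is one attempt and no reset: what is moved stays moved. The work goes in short steps, Python scripts to look and compute and a tool call to move; the robot and the scene stay as the last step left them, time stands still between calls to the robot, and variables do not carry over. Pictures are saved under pics/ and viewed, at most 10 in all, crops included, and the job is handed in when it is done.

Besides the shell and the picture viewer there is one more tool, called after "Emit:" as name(argument=value, ...), one argument or row to a line, values as JSON. move_arm: Moves the arm, as the interface text tells. Its arguments: {"type":"object","properties":{"motion":{"type":"array"},"force":{"type":"number"}},"required":["motion"]}

```bash
mkdir -p pics; ls; python3 - <<'E'
from plant import bot
import cv2,numpy as np
o=bot.get_obs();print(o['clock'],o['eef_pos'],o['ee_rot'],o['finger_gap'])
for n in('top','side'):
    im=bot.capture(n);cv2.imwrite(f'pics/{n}0.png',im[:,:,::-1])
    np.set_printoptions(precision=4,suppress=True);print(n,bot.camera_model(n))
E
```

```text
pics
0.0 [0.29173338 0.58022678 0.29116375] [[-8.93474258e-01  4.49113435e-01 -9.34269179e-04]
 [ 4.49114400e-01  8.93472664e-01 -1.68961179e-03]
 [ 7.59166171e-05 -1.92921838e-03 -9.99998136e-01]] 0.09157443384064516
top {'fx': 495.4394211018237, 'fy': 495.4394211018237, 'cx': 321.28526653795893, 'cy': 196.93459220514387, 'R': array([[ 0.1177, -0.993 , -0.0003],
       [-0.9699, -0.1149, -0.2146],
       [ 0.2131,  0.0255, -0.9767]]), 't': array([-0.0528,  0.5391,  1.0877])}
side {'fx': 426.10600362513344, 'fy': 426.10600362513344, 'cx': 318.55841273811285, 'cy': 200.74761409474715, 'R': array([[ 0.9747, -0.2235,  0.0033],
       [-0.1599, -0.7073, -0.6886],
       [ 0.1562,  0.6707, -0.7251]]), 't': array([-0.5473,  0.1412,  0.8601])}
```

View pics/top0.png

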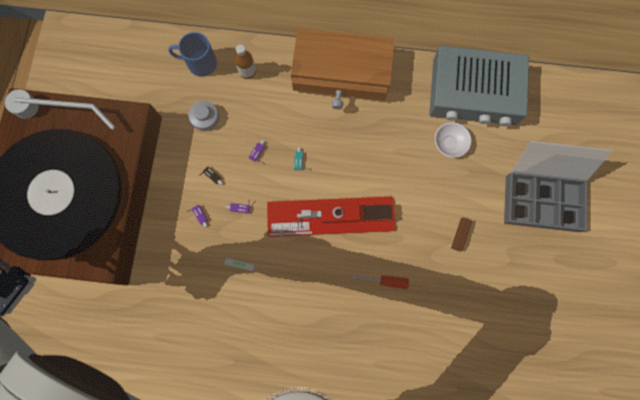

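View pics/side0.png

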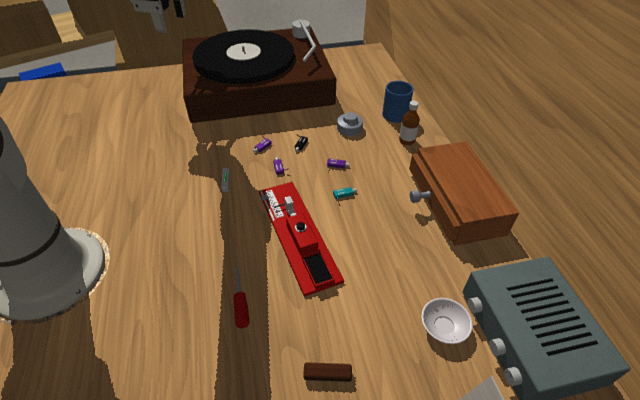

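The top view shows the black headshell at about (212,175), near purple decoys at (200,215) and (240,208). The red gauge spans (268,200)–(395,230), with its cradle on the right and the scale at lower left, so gauge +x is world +y. The side view agrees: headshell at (301,144), cradle at (318,268).

```bash
cat > h.py <<'E'
from plant import bot
import cv2,numpy as np
np.set_printoptions(precision=4,suppress=True)
def ray(m,px,z):
    d=np.array([(px[0]-m['cx'])/m['fx'],(px[1]-m['cy'])/m['fy'],1.])
    R=np.array(m['R']);t=np.array(m['t']);c=-R.T@t;d=R.T@d
    return c+d*(z-c[2])/d[2]
def proj(m,X):
    c=np.array(m['R'])@np.array(X)+m['t'];return np.array([m['cx']+m['fx']*c[0]/c[2],m['cy']+m['fy']*c[1]/c[2]])
def cap(n,save=None):
    m=bot.camera_model(n);im=bot.capture(n)
    if save:cv2.imwrite(f'pics/{save}.png',im[:,:,::-1])
    return m,im
def go(target,yaxis=None):
    """shift (units) and turn (units) to bring the TCP to target, tool down, tool y along yaxis"""
    o=bot.get_obs();R=np.array(o['ee_rot']);p=np.array(o['eef_pos'])
    y=R[:,1].copy() if yaxis is None else np.array(yaxis,float)
    y[2]=0;y/=np.linalg.norm(y)
    if y@R[:,1]<0:y=-y
    z=np.array([0,0,-1.]);T=np.c_[np.cross(y,z),y,z]
    rv=np.degrees(cv2.Rodrigues(R.T@T)[0].ravel())/10
    print('clock %.2f'%o['clock'],'pos',p,'shift now-axes',R.T@(target-p)/.03,'shift end-axes',T.T@(target-p)/.03,'turn',rv,'gap %.4f'%o['finger_gap'],'F',np.array(o['wrist_force']),'grip',o['grasp_force'])
E
python3 - <<'E'
from h import *
m=bot.camera_model('top')
im=cv2.imread('pics/top0.png');hsv=cv2.cvtColor(im,cv2.COLOR_BGR2HSV)
red=((hsv[...,0]<6)|(hsv[...,0]>174))&(hsv[...,1]>200)&(hsv[...,2]>110)
n,l,s,c=cv2.connectedComponentsWithStats(red.astype('uint8'))
i=1+s[1:,4].argmax();pts=np.argwhere(l==i)[:,::-1].astype(np.float32)
r=cv2.minAreaRect(pts);print(r);b=cv2.boxPoints(r);print(np.array([ray(m,q,.01) for q in b]), ray(m,r[0],.01))
for q in [(212,175),(205,169),(222,182)]:print(ray(m,q,.01))
print('lock',ray(m,(338,212),.048),'cradle',ray(m,(378,213),.02))
ms=bot.camera_model('side');print(ray(ms,(301,144),.01),ray(ms,(318,268),.02))
w=bot.camera_model('wrist');o=bot.get_obs();R=np.array(o['ee_rot']);cw=-np.array(w['R']).T@w['t']
print('wrist cam in tool',R.T@(cw-o['eef_pos']),R.T@np.array(w['R']).T,w['fx'],w['cx'],w['cy'],proj(w,ray(m,(212,175),.01)))
E
```

```text
((341.46014404296875, 215.54330444335938), (32.92975997924805, 102.5360336303711), 87.61405944824219)
[[ 0.5327  0.0869  0.01  ]
 [ 0.5722 -0.1573  0.01  ]
 [ 0.4927 -0.1675  0.01  ]
 [ 0.4539  0.0732  0.01  ]] [ 0.5126 -0.0411  0.01  ]
[0.5752 0.2832 0.01  ]
[0.5882 0.3027 0.01  ]
[0.5607 0.2562 0.01  ]
lock [ 0.5129 -0.0315  0.048 ] cradle [ 0.527  -0.1265  0.02  ]
[0.5762 0.2715 0.01  ] [ 0.531  -0.1279  0.02  ]
wrist cam in tool [ 0.0822 -0.0005 -0.0937] [[-0.0006 -0.9538 -0.3005]
 [ 1.     -0.0001 -0.0017]
 [ 0.0016 -0.3005  0.9538]] 356.757520669434 320.73453152467005 199.98885090642426 [223.3226 439.1506]
```

Emit:
move_arm(
  motion=[
    [[-1, -0.35, 0, 0, 0, 0, 91], [-1, -0.35, 0, 0, 0, 0, 91], [-1, -0.35, 0, 0, 0, 0, 91], [-1, -0.35, 0, 0, 0, 1, 91], [0, 0, 0, 0, 0, 1, 91], [0, 0, 0, 0, 0, 1, 91], [0, 0, 0, 0, 0, 1, 91], [0, 0, 0, 0, 0, 1, 91]],
  ],
)

```text
clock: 1.1
eef_pos: [0.3801, 0.4891, 0.2917]
ee_rot: [[-0.225, 0.974, -0.001], [0.974, 0.225, -0.001], [-0.001, -0.001, -1.0]]
wrist_force: [-0.5, -0.5, 0.2]
finger_gap: 0.0908
grasp_force: 0.0
```

```bash
python3 -c "
from h import *
go([.575,.28,.25],[.87,-.5,0]);print(bot.get_obs()['qpos'])"
```

```text
clock 1.10 pos [0.3801 0.4891 0.2917] shift now-axes [-8.2497  4.7668  1.3892] shift end-axes [-2.8046  9.1058  1.3886] turn [-0.0036  0.0052  4.287 ] gap 0.0908 F [-0.5109 -0.5308  0.2329] grip 0.0
[-44.589   24.286  -13.2953  93.8024   6.0986  62.6839 -46.5735]
```

Emit:
move_arm(
  motion=[
    [[-1, 0.6, 0.2, 0, 0, 0, 91], [-1, 0.6, 0.2, 0, 0, 0, 91], [-1, 0.6, 0.2, 0, 0, 0, 91], [-1, 0.6, 0.2, 0, 0, 0, 91], [-1, 0.6, 0.2, 0, 0, 0, 91], [-1, 0.6, 0.2, 0, 0, 0, 91], [-1, 0.6, 0.2, 0, 0, 0, 91], [-1, 0.6, 0, 0, 0, 0, 91]],
  ],
)

```text
clock: 2.1
eef_pos: [0.5757, 0.2877, 0.249]
ee_rot: [[-0.23, 0.973, -0.002], [0.973, 0.23, -0.001], [-0.0, -0.002, -1.0]]
wrist_force: [-0.4, 0.2, 0.8]
finger_gap: 0.091
grasp_force: 0.0
```

Emit:
move_arm(
  motion=[
    [[0, 0, 0, 0, 0, 1, 91], [0, 0, 0, 0, 0, 1, 91], [0, 0, 0, 0, 0, 1, 91], [0, 0, 0, 0, 0, 1, 91], [0, 0, 0, 0, 0, 0.3, 91], [0, 0, 0, 0, 0, 0, 91]],
  ],
)

```text
clock: 2.85
eef_pos: [0.5753, 0.289, 0.2497]
ee_rot: [[0.495, 0.869, -0.001], [0.869, -0.495, -0.001], [-0.001, -0.0, -1.0]]
wrist_force: [-0.1, -0.2, -0.1]
finger_gap: 0.0912
grasp_force: 0.0
```

```bash
python3 -c "
from h import *
go([.575,.28,.25],[.87,-.5,0]);print(bot.get_obs()['qpos'])
m,im=cap('wrist','w1');import pickle;pickle.dump(m,open('w1.pkl','wb'))"
```

```text
clock 2.85 pos [0.5753 0.289  0.2497] shift now-axes [-0.2645  0.1389 -0.0103] shift end-axes [-0.2639  0.14   -0.0105] turn [-0.0028  0.0053  0.0249] gap 0.0912 F [-0.0625 -0.25   -0.1358] grip 0.0
[-29.6522  28.4071   0.8093  92.7429  -0.4451  58.9129 -58.3473]
```

View pics/w1.png

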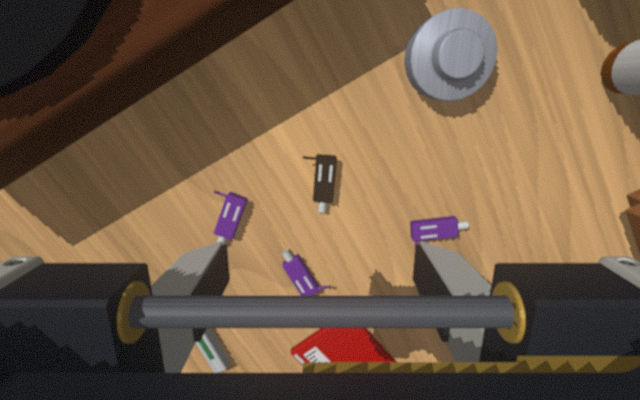

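The wrist view shows the black headshell upright, with its centre near (324,178), collar toward (323,208) and finger lift to the left at (305,157). The neighbours are clear of narrow fingers. Next I'll measure its pose.

```bash
cat > hs.py <<'E'
from h import *
def black(im,m,roi,z=.012):
    x0,y0,x1,y1=roi
    g=im[y0:y1,x0:x1].max(2)
    sub=(g<75).astype('uint8')
    sub=cv2.morphologyEx(sub,cv2.MORPH_CLOSE,np.ones((7,7)))
    sub=cv2.morphologyEx(sub,cv2.MORPH_OPEN,np.ones((7,7)))
    n,l,s,c=cv2.connectedComponentsWithStats(sub);i=1+s[1:,4].argmax()
    pts=np.argwhere(l==i)[:,::-1].astype(np.float32)+[x0,y0]
    W=np.array([ray(m,p,z)[:2] for p in pts],np.float32)*1000
    return cv2.minAreaRect(W),len(pts)
E
python3 - <<'E'
from hs import *;import pickle
m=pickle.load(open('w1.pkl','rb'));im=cv2.imread('pics/w1.png')
r,n=black(im,m,(285,130,365,225));print(r,n);print(cv2.boxPoints(r))
# slots & collar
hsv=cv2.cvtColor(im,cv2.COLOR_BGR2HSV)[130:225,285:365]
k=((hsv[...,1]<60)&(hsv[...,2]>110)).astype('uint8')
n,l,s,c=cv2.connectedComponentsWithStats(k)
for i in range(1,n):
    if s[i,4]>8:print(s[i],ray(m,c[i]+[285,130],.012))
go([.575,.28,.25],[.87,-.5,0])
E
```

```text
((576.689208984375, 284.9123840332031), (44.450950622558594, 18.29430389404297), 57.919281005859375) 842
[[557.1346 270.9389]
 [572.6353 261.2225]
 [596.2438 298.8859]
 [580.7431 308.6022]]
[33 34  5 18 66] [0.5755 0.2928 0.012 ]
[43 35  5 17 67] [0.5839 0.2873 0.012 ]
[33 72  9 11 81] [0.5601 0.2618 0.012 ]
clock 2.90 pos [0.5754 0.289  0.2498] shift now-axes [-0.2658  0.1374 -0.0075] shift end-axes [-0.2652  0.1387 -0.0076] turn [-0.0026  0.0041  0.0283] gap 0.0910 F [-0.299   0.6598  0.1034] grip 0.0
```

```bash
python3 -c "
from h import *
go([.5752,.2823,.068],[.847,-.531,0])"
```

```text
clock 2.90 pos [0.5754 0.289  0.2498] shift now-axes [-0.1916  0.1081  6.0591] shift end-axes [-0.1911  0.1137  6.0591] turn [-0.0025  0.0041  0.2481] gap 0.0910 F [-0.299   0.6598  0.1034] grip 0.0
```

Emit:
move_arm(
  motion=[
    [[-0.19, 0.11, 0, 0, 0, 0.25, 42], [0, 0, 0.5, 0, 0, 0, 42], [0, 0, 1, 0, 0, 0, 42], [0, 0, 1, 0, 0, 0, 42], [0, 0, 1, 0, 0, 0, 42], [0, 0, 0.5, 0, 0, 0, 42], [0, 0, 0, 0, 0, 0, 42], [0, 0, 0, 0, 0, 0, 42]],
  ],
)

```text
clock: 3.9
eef_pos: [0.5764, 0.2827, 0.1312]
ee_rot: [[0.533, 0.846, 0.001], [0.846, -0.533, 0.001], [0.001, 0.001, -1.0]]
wrist_force: [0.2, 0.1, -0.2]
finger_gap: 0.0418
grasp_force: 0.0
```

```bash
python3 -c "
from h import *
go([.5752,.2823,.068],[.847,-.531,0])
m,im=cap('wrist','w2')"
```

```text
clock 3.90 pos [0.5764 0.2827 0.1312] shift now-axes [-0.036  -0.0294  2.1065] shift end-axes [-0.0328 -0.0277  2.1065] turn [ 0.0047 -0.0085 -0.0102] gap 0.0418 F [ 0.1616  0.1325 -0.2355] grip 0.0
```

View pics/w2.png

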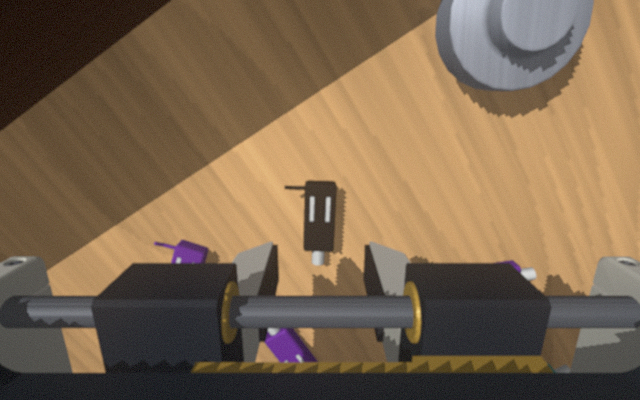

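The headshell at (320,215) sits centred between the fingers and the decoys are clear. Descending.

Emit:
move_arm(
  motion=[
    [[-0.03, -0.03, 0.7, 0, 0, 0, 42], [0, 0, 0.7, 0, 0, 0, 42], [0, 0, 0.7, 0, 0, 0, 42], [0, 0, 0, 0, 0, 0, 42], [0, 0, 0, 0, 0, 0, 10], [0, 0, 0, 0, 0, 0, 10], [0, 0, 0, 0, 0, 0, 10], [0, 0, 0, 0, 0, 0, 10]],
  ],
  force=15,
)

```text
clock: 4.95
eef_pos: [0.5743, 0.2821, 0.067]
ee_rot: [[0.533, 0.846, -0.0], [0.846, -0.533, -0.0], [-0.0, -0.0, -1.0]]
wrist_force: [0.8, 0.1, -0.4]
finger_gap: 0.0197
grasp_force: 15.0
```

Emit:
move_arm(
  motion=[
    [[0, 0, -0.1, 0, 0, 0, 10], [0, 0, -0.4, 0, 0, 0, 10], [0, 0, -0.7, 0, 0, 0, 10], [0, 0, -1, 0, 0, 0, 10], [0, 0, -1, 0, 0, 0, 10], [0, 0, -1, 0, 0, 0, 10], [0, 0, -1, 0, 0, 0, 10], [0, 0, 0, 0, 0, 0, 10]],
  ],
)

```text
clock: 5.95
eef_pos: [0.5765, 0.2831, 0.2282]
ee_rot: [[0.533, 0.846, 0.007], [0.846, -0.533, 0.004], [0.007, 0.004, -1.0]]
wrist_force: [-0.2, 0.6, -0.6]
finger_gap: 0.0196
grasp_force: 15.0
```

```bash
python3 -c "
from h import *
go([.565,-.09,.22],[.987,.16,0])
cap('wrist','w3');m,im=cap('top','t3');print(np.abs(im.astype(int)-cv2.imread('pics/top0.png')[:,:,::-1])[160:190,200:225].mean())"
```

```text
clock 5.95 pos [0.5765 0.2831 0.2282] shift now-axes [-10.7294   6.3014   0.2225] shift end-axes [-12.2148  -2.3668   0.2733] turn [ 0.0359 -0.0304 -4.14  ] gap 0.0196 F [-0.2032  0.6112 -0.5612] grip 14.989507645368576
24.738666666666667
```

Emit:
move_arm(
  motion=[
    [[-0.5, 0.2, 0, 0, 0, 0, 10], [-1, 0.4, 0, 0, 0, 0, 10], [-1, 0.4, 0, 0, 0, 0, 10], [-1, 0.4, 0, 0, 0, 0, 10], [-1, 0.4, 0, 0, 0, 0, 10], [-1, 0.4, 0, 0, 0, 0, 10], [-1, 0.4, 0, 0, 0, 0, 10], [-1, 0.4, 0, 0, 0, 0, 10]],
  ],
)

```text
clock: 7.05
eef_pos: [0.5292, 0.0413, 0.2221]
ee_rot: [[0.534, 0.846, -0.002], [0.846, -0.534, -0.001], [-0.002, -0.002, -1.0]]
wrist_force: [0.1, -0.4, -0.4]
finger_gap: 0.0198
grasp_force: 15.0
```

Emit:
move_arm(
  motion=[
    [[-1, 0.4, 0, 0, 0, 0, 10], [-0.5, 0.2, 0, 0, 0, -1, 10], [0, 0, 0, 0, 0, -1, 10], [0, 0, 0, 0, 0, -1, 10], [0, 0, 0, 0, 0, -1, 10], [0, 0, 0, 0, 0, -0.15, 10], [0, 0, 0, 0, 0, 0, 10], [0, 0, 0, 0, 0, 0, 10]],
  ],
)

```text
clock: 8.05
eef_pos: [0.5218, -0.0041, 0.223]
ee_rot: [[-0.16, 0.987, -0.0], [0.987, 0.16, -0.0], [-0.0, -0.0, -1.0]]
wrist_force: [0.3, 0.7, -0.1]
finger_gap: 0.0201
grasp_force: 15.0
```

```bash
python3 -c "
from h import *
go([.52,-.03,.25],[.987,.16,0]);print(bot.get_obs()['qpos'])
m,im=cap('wrist','w4');import pickle;pickle.dump(m,open('w4.pkl','wb'))"
```

```text
clock 8.05 pos [ 0.5218 -0.0041  0.223 ] shift now-axes [-0.8414 -0.1971 -0.8999] shift end-axes [-0.8414 -0.1969 -0.9   ] turn [-0.0028  0.0001 -0.0015] gap 0.0201 F [ 0.278   0.6799 -0.0519] grip 14.989598840475082
[ -0.8626  18.7319  -1.9467 111.5178   0.8239  49.7912   5.9544]
```

View pics/w4.png

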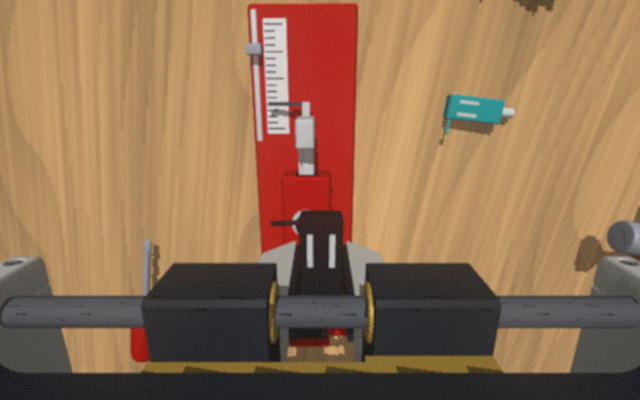

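The wrist view over the gauge shows the marker at (254,48), needle at (287,104), grip head top at (305,132), plate end at row ~4 with edges x≈249–356, and the sleeve front at row ~173. The held headshell shows at the bottom.

```bash
python3 - <<'E'
from h import *;import pickle
m=pickle.load(open('w4.pkl','rb'));im=cv2.imread('pics/w4.png');hsv=cv2.cvtColor(im,cv2.COLOR_BGR2HSV)
red=((hsv[...,0]<6)|(hsv[...,0]>174))&(hsv[...,1]>190)&(hsv[...,2]>80)
L=[];Rr=[]
for v in range(70,165,3):
    u=np.where(red[v,200:400])[0]+200
    L.append(ray(m,(u.min()-.5,v),.01)[:2]);Rr.append(ray(m,(u.max()+.5,v),.01)[:2])
F=[]
for u in range(275,350,3):
    v=np.where(red[:60,u])[0]
    if len(v):F.append(ray(m,(u,v.min()-.5),.01)[:2])
def fit(P):
    vx,vy,x,y=cv2.fitLine(np.array(P,np.float32)*1000,cv2.DIST_HUBER,0,.01,.01).ravel();return np.array([x,y]),np.array([vx,vy])*np.sign(vy if abs(vy)>.5 else -vx)
a,da=fit(L);b,db=fit(Rr);f,df=fit(F)
print(a,da,b,db,f,df)
d=(da+db);d/=np.linalg.norm(d);n=np.array([-d[1],d[0]])   # gauge x, y
print('dir',d,'width',(a-b)@n,'front.n',df@d)
cy=((a+b)/2)@n; fx=f@d
o=d*(fx-165)+n*cy;print('origin',o)
G=lambda px,z:(lambda w:np.array([(w-o)@d,(w-o)@n]))(ray(m,px,z)[:2]*1000)
print('grip head',G((305,132),.052),'needle',G((270,104),.02),'sleeve front',G((306,173),.04))
g=cv2.cvtColor(im,cv2.COLOR_BGR2GRAY);s=hsv[25:75,235:300,1]
mk=((hsv[...,1]<70)&(hsv[...,2]>70)).astype('uint8')
print('sat rows, cols 244-262, 38-60');print(hsv[38:60,243:263,1]);print(hsv[38:60,243:263,2])
print('needle V');print(hsv[96:114,268:300:2,2])
for gp in[(-100,0)]:print('cradle',o+d*gp[0])
np.save('g.npy',[o,d,n])
mt=bot.camera_model('top')
for x,y,z in[(-4,0,.048),(-100,0,.02),(70,0,.052),(165,43,.01),(-140,-43,.01)]:
    print((x,y),proj(mt,[*((o+d*x+n*y)/1000),z]))
E
```

```text
[461.1599  45.8501] [-0.0533  0.9986] [538.9924  55.2763] [-0.1578  0.9875] [492.8171 135.5996] [-0.9845 -0.1751]
dir [-0.1057  0.9944] width 78.39283 front.n -0.07009809
origin [508.4974 -28.6632]
grip head [72.37   -0.4258] needle [89.2373 29.7919] sleeve front [38.7696 -2.0713]
sat rows, cols 244-262, 38-60
[[115 114 116 114 113 131 153 166  95  30   5   5   1  18  78 162 192 207
  191 145]
 [118 120 118 114 120 120 148 166  96  31   5   1   4  11  70 154 206 205
  197 150]
 [116 113 113 119 112 119 147 175  99  34   5   4   5  11  66 152 195 202
  197 159]
 [117 121 119 115 110 119 150 176 105  36   4   4   5  15  67 144 194 194
  202 158]
 [116 116 108 100  97  97 109 122  90  31   1   4   1  10  52 109 140 178
  196 156]
 [116 109  85  61  50  52  46  49  44  19   6   6   7   2  23  46  70 113
  162 163]
 [121 104  61  20  11   8  12  15   9   8  16  13  16  12  10  14  17  53
  130 156]
 [117  99  42   8  14  15  12   9  12  12  13  11  15  14  18  17  15  16
   96 150]
 [113  99  50  10  11  11  13  12  17  14   9  14  11  15  12  15  12  16
   70 145]
 [119 103  60   8  14  
[... 3646 characters left out ...]
 181 178 183 178 184 180 178 172 153 153 158 153 158]
 [209 205 211 202 199 205 207 207 209 207 195 176 175 171 180 178]
 [203 205 205 185 173 185 205 205 206 211 197 183 182 159 174 175]
 [174 167 168 143 126 145 180 177 182 204 188 179 172 133 147 150]
 [170 140 127 107  97 118 140 140 147 176 172 177 164 116 120 121]
 [187 164 125 111 104 115 123 127 127 138 145 149 145 110 103 106]
 [210 194 133 120 123 122 122 123 124 125 119 120 119 109 106 110]
 [212 201 130 125 135 129 123 119 124 126 117 108 107 105 109 109]]
cradle [ 519.0673 -128.103 ]
(-4, 0) [338.3054 213.7427]
(-100, 0) [378.3747 216.3628]
(70, 0) [306.3352 213.0495]
(165, 43) [266.5365 233.6153]
(-140, -43) [394.28   199.7206]
```

```bash
python3 - <<'E'
from h import *;import pickle
m=pickle.load(open('w4.pkl','rb'));im=cv2.imread('pics/w4.png');hsv=cv2.cvtColor(im,cv2.COLOR_BGR2HSV)
d=np.array([-.160,.987]);d/=np.linalg.norm(d);n=np.array([-d[1],d[0]])
b=np.array([538.99,55.28]);f=np.array([492.82,135.6])
o=d*(f@d-165)+n*(b@n+43);print('origin',o)
G=lambda px,z,mm=m:(lambda w:np.array([(w-o)@d,(w-o)@n]))(ray(mm,px,z)[:2]*1000)
print('head',G((305.5,132),.052),'needle tip(87..)',G((269,103.5),.0215),'marker',G((253.3,48),.02),'sleeve front L,R',G((282,173),.04),G((330,173),.04))
# marker top front/back edge rows, column 254..258 ; needle
print('marker edges',G((254,43.3),.02),G((254,53.3),.02))
for nm in('top','side'):
    mm=bot.camera_model(nm);I=cv2.imread(f'pics/{nm}0.png')
    c=proj(mm,[*((o-100*d)/1000),.02]).astype(int);x0,y0=c-30
    k=(I[y0:y0+60,x0:x0+60].max(2)<60).astype('uint8')
    N,l,s,C=cv2.connectedComponentsWithStats(k)
    i=1+s[1:,4].argmax();P=np.argwhere(l==i)[:,::-1]+[x0,y0]
    W=np.array([G(p,.02,mm) for p in P],np.float32);print(nm,s[i],cv2.minAreaRect(W),W.mean(0))
np.save('g.npy',[o,d,n])
E
```

```text
origin [509.0779 -28.9184]
head [72.5825 -4.2248] needle tip(87..) [91.5323 25.9654] marker [132.7004  36.4086] sleeve front L,R [38.9559 15.4075] [ 38.9296 -22.7254]
marker edges [136.0271  35.6798] [128.9186  36.0871]
top [17 26  1  1  1] ((-68.89787292480469, -13.10685920715332), (0.0, 0.0), 0.0) [-68.8979 -13.1069]
side [ 18  14  29  32 497] ((-98.88249969482422, -4.527179718017578), (35.56586837768555, 66.55107116699219), 89.8585205078125) [-99.4858  -4.9553]
```

```bash
python3 - <<'E'
from h import *
o,d,n=np.load('g.npy');o=o+2*d-4*n;np.save('g.npy',[o,d,n]);print(o)
w=(o-99.5*d)/1000
go([*w,.14],-n);go([*w,.088],-n)
m=bot.camera_model('top');print(proj(m,[*((o-4*d)/1000),.048]),proj(m,[*((o-100*d)/1000),.02]))
E
```

```text
[512.7063 -26.3041]Traceback (most recent call last):
  File "<stdin>", line 4, in <module>
  File "h.py", line 18, in go
    y[2]=0;y/=np.linalg.norm(y)
    ~^^^
IndexError: index 2 is out of bounds for axis 0 with size 2
```

```bash
python3 - <<'E'
from h import *
o,d,n=np.load('g.npy');print(o)
w=(o-99.5*d)/1000
go([*w,.14],[*-n,0]);go([*w,.088],[*-n,0])
m=bot.camera_model('top');print(proj(m,[*((o-4*d)/1000),.048]),proj(m,[*((o-100*d)/1000),.02]))
E
```

```text
[512.7063 -26.3041]
clock 8.10 pos [ 0.5219 -0.004   0.2231] shift now-axes [-4.0007 -0.4219  2.7699] shift end-axes [-4.0009 -0.4213  2.7697] turn [-0.0016  0.0002  0.002 ] gap 0.0199 F [ 0.1848  0.229  -0.5889] grip 14.98964175581932
clock 8.10 pos [ 0.5219 -0.004   0.2231] shift now-axes [-4.0006 -0.4214  4.5033] shift end-axes [-4.0009 -0.4213  4.503 ] turn [-0.0016  0.0002  0.002 ] gap 0.0199 F [ 0.1848  0.229  -0.5889] grip 14.98964175581932
[337.4928 211.7593] [377.4588 212.2444]
```

Emit:
move_arm(
  motion=[
    [[-0.6, -0.1, 0, 0, 0, 0, 10], [-1, -0.16, 0, 0, 0, 0, 10], [-1, -0.16, 0, 0, 0, 0, 10], [-1, 0, 0.3, 0, 0, 0, 10], [-0.4, 0, 0.8, 0, 0, 0, 10], [0, 0, 0.8, 0, 0, 0, 10], [0, 0, 0.6, 0, 0, 0, 10], [0, 0, 0, 0, 0, 0, 10]],
  ],
)

```text
clock: 9.1
eef_pos: [0.528, -0.1238, 0.1468]
ee_rot: [[-0.162, 0.987, -0.003], [0.987, 0.162, 0.001], [0.001, -0.003, -1.0]]
wrist_force: [0.3, -0.1, -0.3]
finger_gap: 0.0198
grasp_force: 15.0
```

```bash
python3 - <<'E'
from h import *
o,d,n=np.load('g.npy');w=(o-99.5*d)/1000
go([*w,.088],[*-n,0])
m,im=cap('side');c=proj(m,[*w,.05]).astype(int);x,y=c-40
cv2.imwrite('pics/s5.png',cv2.resize(im[y:y+80,x:x+100,::-1],None,fx=6,fy=6,interpolation=2))
E
```

```text
clock 9.10 pos [ 0.528  -0.1238  0.1468] shift now-axes [-0.0291  0.0222  1.9607] shift end-axes [-0.0267  0.0165  1.9607] turn [-0.017  -0.0068  0.012 ] gap 0.0198 F [ 0.2569 -0.0855 -0.2602] grip 14.989580065011978
```

View pics/s5.png

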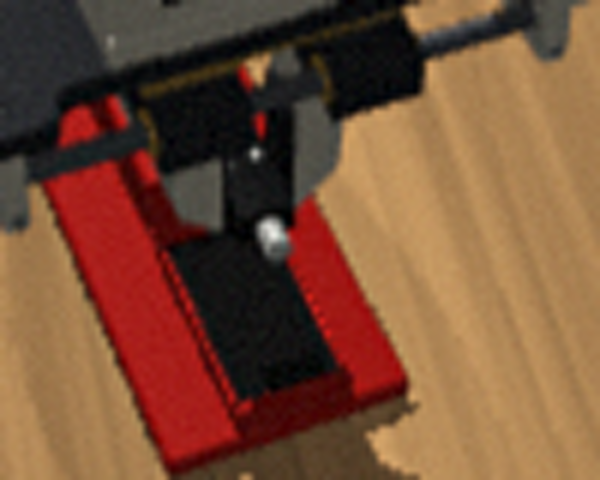

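The side crop shows the headshell held squarely above the pad, collar at about (272,238), lined up with the cradle. Lowering and releasing.

Emit:
move_arm(
  motion=[
    [[-0.03, 0.02, 0.7, 0, 0, 0, 10], [0, 0, 0.7, 0, 0, 0, 10], [0, 0, 0.4, 0, 0, 0, 10], [0, 0, 0.16, 0, 0, 0, 10], [0, 0, 0, 0, 0, 0, 10], [0, 0, 0, 0, 0, 0, 10]],
  ],
)

```text
clock: 9.9
eef_pos: [0.5303, -0.1253, 0.0901]
ee_rot: [[-0.162, 0.987, 0.001], [0.987, 0.162, -0.0], [-0.0, 0.001, -1.0]]
wrist_force: [1.0, 0.3, -1.1]
finger_gap: 0.0201
grasp_force: 15.0
```

Emit:
move_arm(
  motion=[
    [[0, 0, 0.06, 0, 0, 0, 10], [0, 0, 0, 0, 0, 0, 10], [0, 0, 0, 0, 0, 0, 10]],
  ],
)

```text
clock: 10.28
eef_pos: [0.5298, -0.1252, 0.0877]
ee_rot: [[-0.162, 0.987, 0.0], [0.987, 0.162, 0.0], [0.0, 0.0, -1.0]]
wrist_force: [-0.2, -0.1, -0.7]
finger_gap: 0.0198
grasp_force: 15.0
```

Slow release, then lift.

Emit:
move_arm(
  motion=[
    [[0, 0, 0.03, 0, 0, 0, 10], [0, 0, 0, 0, 0, 0, 24], [0, 0, 0, 0, 0, 0, 40], [0, 0, 0, 0, 0, 0, 40], [0, 0, -0.2, 0, 0, 0, 40], [0, 0, -0.6, 0, 0, 0, 40], [0, 0, -1, 0, 0, 0, 40], [0, 0, -1, 0, 0, 0, 40]],
  ],
)

```text
clock: 11.28
eef_pos: [0.5299, -0.1253, 0.1728]
ee_rot: [[-0.162, 0.987, 0.001], [0.987, 0.162, -0.0], [-0.0, 0.001, -1.0]]
wrist_force: [0.9, -0.6, 1.3]
finger_gap: 0.04
grasp_force: 0.0
```

Emit:
move_arm(
  motion=[
    [[0, 0, -1, 0, 0, 0, 40], [0, 0, 0, 0, 0, 0, 5], [0, 0, 0, 0, 0, 0, 0], [0, 0, 0, 0, 0, 0, 0]],
  ],
)

```text
clock: 11.78
eef_pos: [0.529, -0.125, 0.1999]
ee_rot: [[-0.162, 0.987, -0.002], [0.987, 0.162, 0.0], [0.001, -0.002, -1.0]]
wrist_force: [0.1, -0.5, -0.8]
finger_gap: 0.0147
grasp_force: 0.0
```

```bash
python3 - <<'E'
from h import *
o,d,n=np.load('g.npy')
print(bot.get_obs()['clock'])
m,im=cap('wrist','w6')
ms,s=cap('side');c=proj(ms,[*((o-100*d)/1000),.03]).astype(int);x,y=c-40
A=cv2.resize(s[y:y+80,x:x+80,::-1],(400,400),interpolation=2);B=cv2.resize(im[:,:,::-1],(400,250))
cv2.imwrite('pics/v6.png',np.hstack([A,cv2.copyMakeBorder(B,0,150,0,0,0)]))
go([*((o-4*d)/1000),.048+.066+.015],[*-n,0])
E
```

```text
11.775
clock 11.88 pos [ 0.5291 -0.125   0.1998] shift now-axes [ 3.2015 -0.0034  2.362 ] shift end-axes [ 3.2031 -0.0137  2.3598] turn [-0.0105 -0.0038  0.0108] gap 0.0063 F [ 0.0805 -0.5446 -0.0514] grip 0.0
```

View pics/v6.png

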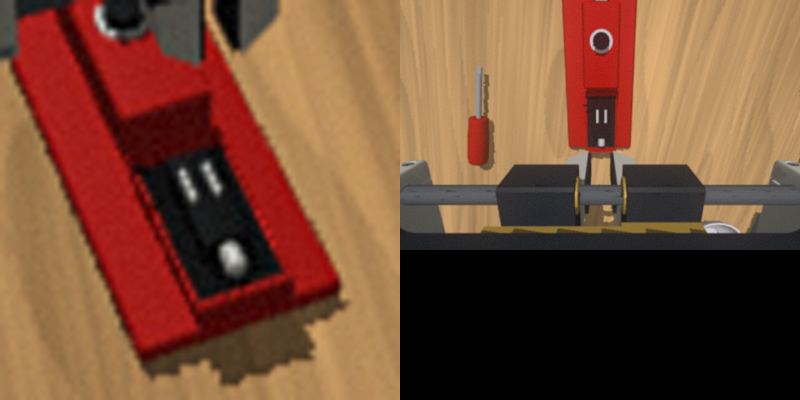

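The headshell lies flat on the pad, slots up and between the lips: collar at (235,258) in the left panel, lock button at (601,40) in the right. Checking numbers, including the lock position.

```bash
python3 - <<'E'
from h import *
o,d,n=np.load('g.npy');m=bot.camera_model('wrist');im=cv2.imread('pics/w6.png')
hsv=cv2.cvtColor(im,cv2.COLOR_BGR2HSV);x0,y0,x1,y1=280,30,370,240
h=hsv[y0:y1,x0:x1]
G=lambda px,z:(lambda w:np.array([(w-o)@d,(w-o)@n]))(ray(m,px,z)[:2]*1000)
for nm,k,z in(('pale',(h[...,1]<60)&(h[...,2]>110),.032),('dark',h[...,2]<60,.048)):
    N,l,s,c=cv2.connectedComponentsWithStats(k.astype('uint8'))
    for i in range(1,N):
        if s[i,4]>30:print(nm,s[i]+[x0,y0,0,0,0],G(c[i]+[x0,y0],z),'top/bot',G((c[i][0]+x0,s[i,1]+y0),z),G((c[i][0]+x0,s[i,1]+s[i,3]+y0),z))
E
```

```text
pale [304  47  36  38 462] [-3.5566  0.5985] top/bot [7.4694 0.6184] [-17.0234   0.5742]
pale [313 175   5  22  87] [-89.6815   4.954 ] top/bot [-81.4638   4.9276] [-98.7704   4.9831]
pale [327 175   4  22  86] [-89.8146  -4.9634] top/bot [-81.4465  -4.8981] [-98.7513  -5.0332]
pale [317 222  10  13 121] [-124.0385    0.2565] top/bot [-119.2606    0.2657] [-130.2897    0.2444]
dark [ 300  155   44   79 2196] [-91.6673   0.5474] top/bot [-63.372    0.5946] [-122.6564    0.4956]
```

Emit:
move_arm(
  motion=[
    [[0.7, 0, 0, 0, 0, 0, 0], [1, 0, 0, 0, 0, 0, 0], [1, 0, 0.2, 0, 0, 0, 0], [0.5, 0, 0.8, 0, 0, 0, 0], [0, 0, 0.8, 0, 0, 0, 0], [0, 0, 0.56, 0, 0, 0, 0], [0, 0, 0, 0, 0, 0, 0], [0, 0, 0, 0, 0, 0, 0]],
  ],
)

```text
clock: 12.88
eef_pos: [0.5147, -0.0308, 0.1303]
ee_rot: [[-0.161, 0.987, 0.001], [0.987, 0.161, -0.0], [-0.0, 0.001, -1.0]]
wrist_force: [-0.7, 0.3, 0.1]
finger_gap: 0.0002
grasp_force: 0.0
```

```bash
python3 - <<'E'
from h import *
o,d,n=np.load('g.npy')
go([*((o-4*d)/1000),.109],[*-n,0])
E
```

```text
clock 12.88 pos [ 0.5147 -0.0308  0.1303] shift now-axes [ 0.0253 -0.0411  0.7096] shift end-axes [ 0.0252 -0.0408  0.7096] turn [0.003  0.0008 0.0068] gap 0.0002 F [-0.6874  0.3214  0.1338] grip 0.0
```

Emit:
move_arm(
  motion=[
    [[0.02, -0.04, 0.25, 0, 0, 0, 0], [0, 0, 0.2, 0, 0, 0, 0], [0, 0, 0.1, 0, 0, 0, 0], [0, 0, 0.1, 0, 0, 0, 0], [0, 0, 0.06, 0, 0, 0, 0], [0, 0, 0, 0, 0, 0, 0], [0, 0, 0, 0, 0, 0, 0]],
  ],
)

```text
clock: 13.75
eef_pos: [0.5128, -0.0301, 0.1088]
ee_rot: [[-0.162, 0.987, -0.0], [0.987, 0.162, 0.0], [0.0, -0.0, -1.0]]
wrist_force: [-2.4, 0.1, 5.9]
finger_gap: 0.0004
grasp_force: 2.7
```

Emit:
move_arm(
  motion=[
    [[0, 0, 0.05, 0, 0, 0, 0], [0, 0, 0, 0, 0, 0, 0], [0, 0, 0.03, 0, 0, 0, 0], [0, 0, 0, 0, 0, 0, 0]],
  ],
)

```text
clock: 14.25
eef_pos: [0.5128, -0.0301, 0.1085]
ee_rot: [[-0.162, 0.987, -0.0], [0.987, 0.162, -0.0], [0.0, -0.0, -1.0]]
wrist_force: [-9.2, 1.0, 27.5]
finger_gap: 0.0006
grasp_force: 13.7
```

The force rise at a hard stop means the button is fully down. Lifting and moving over the grip head.

Emit:
move_arm(
  motion=[
    [[0, 0, -0.2, 0, 0, 0, 0], [0, 0, -0.8, 0, 0, 0, 0], [0, 0, -0.8, 0, 0, 0, 30], [0.6, 0, 0, 0, 0, 0, 30], [1, 0, 0, 0, 0, 0, 30], [0.85, 0, 0, 0, 0, 0, 30], [0, 0, 0, 0, 0, 0, 30], [0, 0, 0, 0, 0, 0, 30]],
  ],
)

```text
clock: 15.25
eef_pos: [0.5008, 0.0422, 0.1596]
ee_rot: [[-0.162, 0.987, -0.001], [0.987, 0.162, -0.0], [-0.0, -0.001, -1.0]]
wrist_force: [-0.3, 0.3, -0.4]
finger_gap: 0.0296
grasp_force: 0.0
```

```bash
python3 - <<'E'
from h import *
o,d,n=np.load('g.npy')
go([*((o+70*d)/1000),.092],[*-n,0])
m,im=cap('wrist','w7')
for X in((70,0,.052),(90.5,30,.02),(132,40,.02)):print(proj(m,[*((o+d*X[0]+n*X[1])/1000),X[2]]))
ms,s=cap('side');c=proj(ms,[*(o/1000),.03]).astype(int);x,y=c-[40,45]
A=cv2.resize(s[y:y+80,x:x+80,::-1],(300,300),interpolation=2);B=cv2.resize(im[:,:,::-1],(480,300))
cv2.imwrite('pics/v7.png',np.hstack([A,B]))
E
```

```text
clock 15.25 pos [0.5008 0.0422 0.1596] shift now-axes [0.0157 0.0301 2.2522] shift end-axes [0.0151 0.0279 2.2523] turn [-0.0054  0.0018  0.0123] gap 0.0296 F [-0.292   0.3197 -0.4357] grip 0.0
[323.9764 227.3638]
[279.289  181.2275]
[261.4838 118.3056]
```

View pics/v7.png

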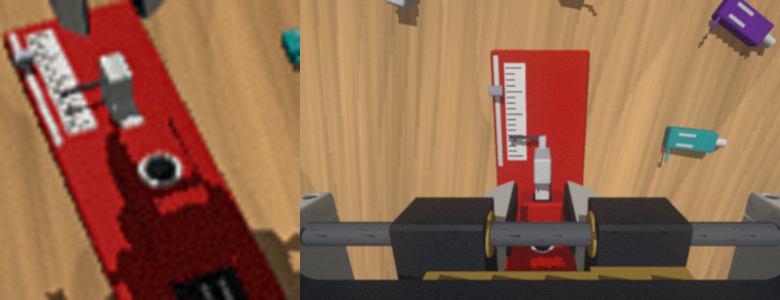

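The right panel shows the head at (541,165), needle (512,138) and marker (496,90), all matching predictions. Descending to grip.

Emit:
move_arm(
  motion=[
    [[0.02, 0, 0.75, 0, 0, 0, 30], [0, 0, 0.75, 0, 0, 0, 30], [0, 0, 0.5, 0, 0, 0, 30], [0, 0, 0.25, 0, 0, 0, 30], [0, 0, 0, 0, 0, 0, 30], [0, 0, 0, 0, 0, 0, 5], [0, 0, 0, 0, 0, 0, 5], [0, 0, 0, 0, 0, 0, 5]],
  ],
  force=30,
)

```text
clock: 16.35
eef_pos: [0.5018, 0.0432, 0.0934]
ee_rot: [[-0.162, 0.987, 0.002], [0.987, 0.162, 0.0], [-0.0, 0.002, -1.0]]
wrist_force: [0.1, -0.3, 1.2]
finger_gap: 0.0135
grasp_force: 30.0
```

```bash
python3 - <<'E'
from h import *
o,d,n=np.load('g.npy')
go([*((o+111*d)/1000),.092],[*-n,0])
E
```

```text
clock 16.35 pos [0.5018 0.0432 0.0934] shift now-axes [ 1.3543 -0.0094  0.0451] shift end-axes [ 1.3543 -0.0119  0.0452] turn [0.0114 0.0001 0.0107] gap 0.0135 F [ 0.1121 -0.3416  1.2024] grip 30.00118464231491
```

Emit:
move_arm(
  motion=[
    [[0.2, 0, 0, 0, 0, 0, 5], [0.25, 0, 0, 0, 0, 0, 5], [0.3, 0, 0, 0, 0, 0, 5], [0.3, 0, 0, 0, 0, 0, 5], [0.15, 0, 0, 0, 0, 0, 5], [0, 0, 0, 0, 0, 0, 5], [0, 0, 0, 0, 0, 0, 5]],
  ],
)

```text
clock: 17.23
eef_pos: [0.4958, 0.0794, 0.0933]
ee_rot: [[-0.162, 0.987, 0.002], [0.987, 0.162, 0.0], [0.0, 0.002, -1.0]]
wrist_force: [1.6, -2.9, 5.4]
finger_gap: 0.0137
grasp_force: 30.0
```

```bash
python3 - <<'E'
from h import *
o,d,n=np.load('g.npy');print(bot.get_obs()['wrist_force'])
m,im=cap('wrist','w8')
for X in((111,0,.052),(128,30,.02),(132,40,.02)):print(proj(m,[*((o+d*X[0]+n*X[1])/1000),X[2]]))
c=proj(m,[*((o+d*130+n*33)/1000),.02]).astype(int);x,y=c-[60,50];print(x,y)
cv2.imwrite('pics/v8.png',cv2.resize(im[y:y+100,x:x+130,::-1],None,fx=6,fy=6,interpolation=0))
import pickle;pickle.dump((m,int(x),int(y)),open('w8.pkl','wb'))
E
```

```text
[ 1.6255 -2.8842  5.4273]
[322.3097 277.9245]
[261.7326 214.7368]
[241.0904 207.0913]
195 160
```

View pics/v8.png

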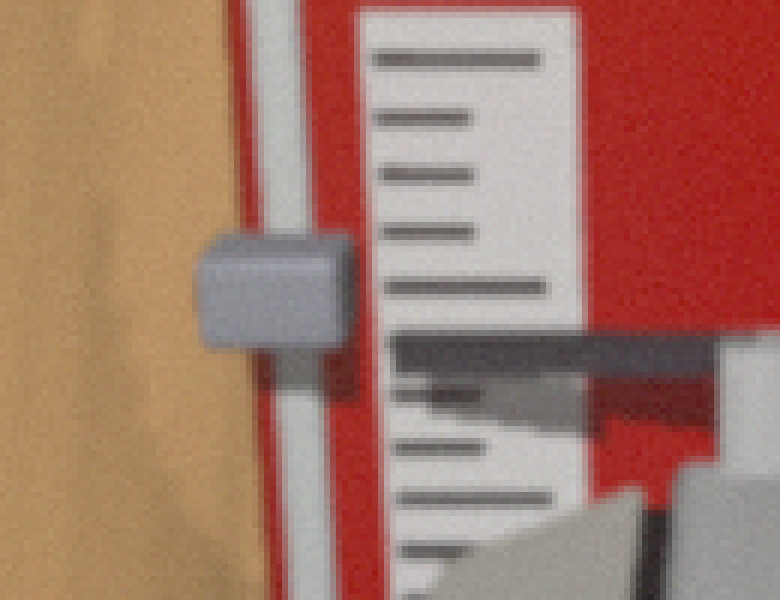

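Crop shows the marker's top face at rows 255–347 (centre about (275,301)) and the needle at rows 330–375, with its tip at x≈390. The needle is still short of the marker. Computing the difference in gauge x.

```bash
python3 - <<'E'
from h import *;import pickle
o,d,n=np.load('g.npy');m,x,y=pickle.load(open('w8.pkl','rb'))
G=lambda u,v,z:(lambda w:np.array([(w-o)@d,(w-o)@n]))(ray(m,(x+u/6-.5,y+v/6-.5),z)[:2]*1000)
print('marker',G(275,301,.02),G(275,255,.02),G(275,347,.02))
for v,z in((352,.02),(375,.0215),(341,.0215),(330,.0185)):print('needle',v,G(393,v,z))
w=np.array(bot.get_obs()['eef_pos'])[:2]*1000-o;print('TCP gauge',w@d,w@n)
# scale ticks direction check
print('tick',G(385,287,.0105),G(545,287,.0105),'rail',G(280,30,.011),G(306,580,.011), 'needle root',G(715,352,.02))
E
```

```text
marker [130.6539  40.4627] [134.6417  40.1992] [126.611  40.73 ]
needle 352 [126.1805  30.9515]
needle 375 [124.7132  30.7828]
needle 341 [127.705   30.6348]
needle 330 [127.5816  31.1234]
TCP gauge 106.94983829764762 -0.2492248735523969
tick [128.6636  33.0524] [128.6818  19.1304] rail [151.4986  40.5874] [100.7609  41.5475] needle root [126.2141   4.1794]
```

Emit:
move_arm(
  motion=[
    [[0.07, 0, 0, 0, 0, 0, 5], [0.08, 0, 0, 0, 0, 0, 5], [0, 0, 0, 0, 0, 0, 5], [0, 0, 0, 0, 0, 0, 5]],
  ],
)

```text
clock: 17.77
eef_pos: [0.4952, 0.0837, 0.0933]
ee_rot: [[-0.162, 0.987, 0.002], [0.987, 0.162, 0.0], [0.0, 0.002, -1.0]]
wrist_force: [2.0, -1.7, 5.6]
finger_gap: 0.0138
grasp_force: 30.0
```

```bash
python3 - <<'E'
from h import *
o,d,n=np.load('g.npy')
m,im=cap('wrist','w9')
c=proj(m,[*((o+d*130+n*33)/1000),.02]).astype(int);x,y=c-[60,50];print(x,y)
cv2.imwrite('pics/v9.png',cv2.resize(im[y:y+100,x:x+130,::-1],None,fx=6,fy=6,interpolation=0))
import pickle;pickle.dump((m,int(x),int(y)),open('w9.pkl','wb'))
w=np.array(bot.get_obs()['eef_pos'])[:2]*1000-o;print('TCP gauge',w@d,w@n)
E
```

```text
195 169
TCP gauge 111.3770787743168 -0.26973432565173094
```

View pics/v9.png

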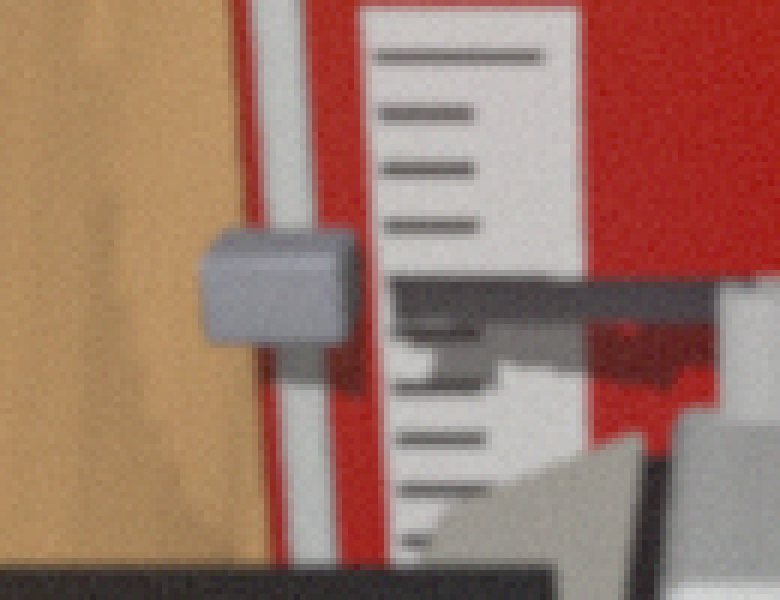

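The needle (rows 278–321) now sits level with the marker's top face (rows 252–342). Doing a numeric check and confirming the marker hasn't moved.

```bash
python3 - <<'E'
from h import *;import pickle
o,d,n=np.load('g.npy')
for f,mv in(('w8',(-16.3,-16.3)),('w9',(0,0))):
    m,x,y=pickle.load(open(f+'.pkl','rb'));im=cv2.imread(f'pics/{f}.png');g=im.max(2).astype(int)
    G=lambda u,v,z:((ray(m,(u,v),z)[:2]*1000-o)@d)
    # needle dark run over red plate/scale columns 262..285 : dark centroid rows, from saturation-agnostic max-channel<100
    r0=y+(52 if f=='w8' else 44);S=g[r0:r0+12,265:287].mean(1);w=np.clip(150-S,0,None);print(f,S.astype(int))
    M=g[y+36:y+62,232:246].mean(1);dM=np.diff(M);print(M.astype(int))
m,x,y=pickle.load(open('w9.pkl','rb'))
H=lambda u,v,z:(ray(m,(x+u/6-.5,y+v/6-.5),z)[:2]*1000-o)@d
print('marker',H(278,297,.02),H(278,252,.02),H(278,342,.02),'needle',H(393,299.5,.02),H(393,321,.0215),H(393,289,.0215))
E
```

```text
w8 [198 191 166 120  82  72  75  76  76  80  92 106]
[170 169 154 134 125 127 136 152 162 155 150 147 147 148 147 147 146 145
 144 144 139 125 120 123 126 127]
w9 [189 156 105  74  73  75  75  76  80  90  96  93]
[169 158 139 125 124 128 141 155 156 149 145 147 148 147 146 145 145 144
 143 140 129 122 126 127 130 128]
marker 130.6451120294444 134.60539789518486 126.63098982117755 needle 130.43383800159452 129.0994869499068 131.9161973609363
```

Emit:
move_arm(
  motion=[
    [[0.005, 0, 0, 0, 0, 0, 5], [0, 0, 0, 0, 0, 0, 5], [0, 0, 0, 0, 0, 0, 5], [0, 0, 0, 0, 0, 0, 5]],
  ],
)

```text
clock: 18.32
eef_pos: [0.4951, 0.0837, 0.0933]
ee_rot: [[-0.162, 0.987, 0.002], [0.987, 0.162, 0.0], [-0.0, 0.002, -1.0]]
wrist_force: [2.2, -3.4, 6.2]
finger_gap: 0.0142
grasp_force: 30.0
```

```bash
python3 - <<'E'
from h import *
o,d,n=np.load('g.npy');s=bot.get_obs();w=np.array(s['eef_pos'])[:2]*1000-o;print('TCP gauge',w@d,s['grasp_force'])
print(bot.job_done())
E
```

```text
TCP gauge 111.38302007521516 30.002431869506836
the job is handed in; nothing more can be done
None
```

I handed the job in at 18.3 s; no verdict came back. The headshell is flat in the cradle and released, and the lock button is fully down. The arm is held with its needle within about 0.2 mm of the marker by camera, and the marker has not moved.

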